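# Proof-pull a soldered terminal on the bench pull tester

## Task

Proof-pull the soldered terminal in the pull tester: first slide the red peak marker, left out by the last test, all the way back to zero against the black pointer. Then draw the carriage out by its red pull bar until the pointer stands at the green set flag, never beyond the flag's width, and hold it there for a good second. Finally ease the carriage all the way home without letting it snap back, so that the red marker is left showing the peak at the flag, and leave the flag and everything else on the bench where they are.

Things in the scene. Friction and masses are not known exactly. Their poses are not given: they have to be found in the camera images.
- tester: pull tester bolted to the bench: grey base 430 x 110 x 12 mm, on its +x end a yellow gauge housing (x from +20 to +192 mm, 64 wide, flat top 56 mm above the bench), on its -x end a sliding carriage. Origin on the bench under the base; x runs along the base: the carriage is pulled along -x, home is +x. White scale on the housing: tick every 5 mm, zero at x = +145 mm, readings grow towards -x
- carriage (a joint): travel of the sprung carriage, in m: 0 = home (hard stop), up to 0.085 as it is pulled along the tester's -x. The spring pulls it home with 2 N at home plus 0.25 N per mm; friction 0.4 N, mass about 0.6 kg. It carries the clamped circuit board with the terminal, the draw rod and the gauge's black pointer, all rigidly
- pull_bar (a point): centre of the carriage's red pull bar, 66 mm above the bench: round, 12 mm thick, 104 mm long, along the tester's y on two posts at y = -42 and +42 mm. On its +x side is a free gap to hook into: 46 mm along x up to the clamped board, 74 mm wide between the posts, its floor (carriage plate) 33 mm above the bench; the board's parts reach 60 mm above the bench
- pointer_edge (a point): front (-x) edge of the black pointer on the gauge's top, 62 mm above the bench; a thin black needle lies along y at this edge. The pointer block is 10 mm long in x, 18 mm wide, its top 67 mm above the bench. It moves with the carriage and stands at zero when that is home
- peak (a joint): scale position of the red peak marker, in m: 0 = zero, up to 0.083 towards the tester's -x. It slides with 0.8 N friction and stays where it is left; the drawn pointer pushes it ahead, and it stays at the peak when the pointer goes back. At 0 with the carriage home it touches the pointer's front edge
- peak_tab (a point): middle of the red marker's thumb tab, on the scale's centre line (y = 0 of the tester, as the pointer and the bar's centre), 68 mm above the bench: an upright tab 12 mm along x, 16 mm along y, standing from the housing top (56 mm) up to 80 mm above the bench. Push it on its -x face towards +x to reset it
- peak_edge (a point): back (+x) edge of the red marker, the one that the pointer pushes and that shows the peak reading; 6 mm behind the tab's middle
- setflag (a joint): scale position of the green set flag, in m, same scale as joint carriage and joint peak (different each time, locked stiffly): the load to pull to
- flag_mark (a point): middle of the green set flag's lip at the -y edge of the scale, 59 mm above the bench; 10 mm wide along x, lip's top 60 mm above the bench, sticking out 16 mm beyond the housing's -y side. The pointer stands at the flag when its front edge is within the flag's width, as seen along y
- multimeter: bystander: yellow multimeter lying flat, 150 x 76 x 50 mm, origin under its centre
- solder_reel: bystander: solder reel with blue flanges, standing on end, 54 mm across, 38 mm high, origin under its centre
- spare_board: bystander: small tan circuit board 56 x 74 mm with a finned heat sink, 32 mm high, origin under its centre
- screwdriver: bystander: screwdriver with a red handle lying flat, 160 mm long, 26 mm high, origin under its middle
- capacitor: bystander: black electrolytic capacitor standing upright, 25 mm across, 35 mm high, easily knocked over, origin under its centre
- heatsink: bystander: finned aluminium heat sink, 60 x 40 x 30 mm, origin under its centre
- transformer: bystander: small mains transformer, 50 x 50 x 45 mm, origin under its centre
- flux_jar: bystander: flux jar, 48 mm across, 50 mm high, origin under its centre

How it is judged:
By the outcome, as a careful person would: the job done as asked, in the order asked, and still so for the second after the job is handed in, with the robot touching nothing.
It also fails if it takes over 61 s, if anything falls off the work surface, if the arm or the gripper's body presses on something with over 40 N, if the wrist force passes 120 N, or if a joint passes its speed limit or range.

## Robot

A 6-joint arm with a two-finger parallel gripper is mounted at the origin on the work surface. World frame = base frame: x ahead of the robot, y to its left, z up, the work surface at z = 0. Lengths are in m, angles in rad, forces in N, time in s.
With the tool pointing down it reaches from about 0.35 to 0.975 m from the base axis. Payload 4.9 kg.
Tool frame: the origin (TCP) lies at the very end of the fingers, on their centre line; the grasp point (between the pads) lies 19 mm behind it; z points along the fingers, y is the line along which they close (so a half turn about z gives the same grasp; the last joint's range is limited). The gripper opens to 85 mm and grips with 20 to 120 N. Pads are 22 mm wide; open, the fingers measure 114 mm over their backs; the gripper's body (76 mm by 85 mm) begins 54 mm behind the grasp point. The pads swing forward as they close: fully open they stand 13 mm farther back than shut.
Start: joints at [1.229, 0.053, 1.613, -0, 1.476, -0.119], TCP at [0.138, 0.61, 0.231] pointing down, gripper open.
Joint ranges: [-3.01, 3.01], [-1.01, 2.22], [0.06, 2.58], [-1.02, 4.17], [0.09, 2.62], [-3.14, 3.14]. Speed limits (rad/s): [2.57, 2.57, 3.14, 3.14, 3.14, 3.14].

## Interface

Orientations are given as a unit quaternion [w, x, y, z].
In Python, from plant import manip gives the robot as it stands.
- The arm moves only by the tool play_rows, never from a script. Its argument "series" is a list that holds one entry, the list of rows, each a list of 7 numbers: the shift along the world's x, y, z in m, then the turn, a rotation vector about the world's x, y, z in degrees, then the opening, from 0 (shut) to 1 (fully open). In form: [[[dx, dy, dz, rx, ry, rz, grip], ...]]. A call has 1 to 10 rows; each row shifts and turns the commanded pose from where the row before left it; what a row does not reach is not made up. A row lasts 1/10 s, in which the tool goes at most 50 mm and 8.59 degrees, less where a joint would pass 70% of its speed; a pose out of reach is approached as far as the arm can. A call with a gripper value outside its range is refused whole. The fingers move at their own pace and stop on an object; the grip force is fixed at half the most. Time passes only in rows, so rows that do not move let the fingers close. It gives the time, the measured TCP pose, the force, the opening and the grip force at its end, in the units of the state.
- manip.state(): the state, without advancing time (a new reading comes with each control period).
- manip.grab_frame(name): name is "scene" or "side" or "wrist"; returns a dict with "frame" (480x640x3 uint8, blue, green, red), "mtx" (3x3 intrinsics, pixels), "R" (3x3) and "t" (3): a world point X has camera coordinates R X + t. Camera axes: x right, y down, z forward; pixel columns grow to the right and rows downward; lengths in m; the calibration is good to about 2 mm. The wrist camera is an equidistant fisheye: a pixel r from the principal point sees the ray r / f radians off the axis. A picture is of the moment at which its call begins. There is no depth.
- manip.job_done(): hands the job in; it is judged then, once.
The state is a dict: "time": time; "joint_pos": joint angles; "joint_vel": joint speeds; "joint_efforts": joint torques, N m; "tool_pos": TCP position; "tool_rot": TCP orientation; "contact_force": force on the tool from outside, world axes, zero at the start; "ft_torque": the same for the moment, N m; "gripper_width": opening from 0.0 (shut) to 1.0 (fully open); "grasp_force": force on a finger pad.
Only numpy, scipy, OpenCV 4.12 (cv2) and the standard library are available. Lean on these libraries where they do the work, as an engineer would, in place of code of your own. Each camera call takes 0.05 s, during which the arm holds its last target. There are 200 camera calls.

## Working session

There is one attempt and no reset: what is moved stays moved. The work goes in short steps, Python scripts to look and compute and a tool call to move; the robot and the scene stay as the last step left them, time stands still between calls to the robot, and variables do not carry over. Pictures are saved under pics/ and viewed, at most 10 in all, crops included, and the job is handed in when it is done.

Besides the shell and the picture viewer there is one more tool, called in YAML: its name, and indented under it one key for each argument. play_rows: Moves the arm, as the interface text tells. Its arguments: {"type":"object","properties":{"series":{"type":"array"}},"required":["series"]}

```bash
mkdir -p pics; cat > h.py <<'E'
import numpy as np,cv2
from plant import manip
def ray(c,uv):
    K,R,t=c["mtx"],c["R"],c["t"]
    d=R.T@np.linalg.solve(K,np.array([uv[0],uv[1],1.])); return -R.T@t,d
def onz(c,uv,z):
    o,d=ray(c,uv); return o+d*(z-o[2])/d[2]
def proj(c,X):
    p=c["mtx"]@(c["R"]@np.array(X)+c["t"]); return p[:2]/p[2]
E
python3 - <<'E'
from h import *
s=manip.state(); print(s)
for n in("scene","side"):
    c=manip.grab_frame(n); cv2.imwrite(f"pics/{n}0.png",c["frame"]); print(n,c["mtx"].tolist(),(-c["R"].T@c["t"]).round(3),c["R"][2].round(2))
E
```

```text
{'time': 0.0, 'joint_pos': array([ 1.22899333e+00,  5.33626480e-02,  1.61431995e+00, -9.71355569e-06,
        1.47597496e+00, -1.19019315e-01]), 'joint_vel': array([ 0.00353704, -0.00124344,  0.00109169, -0.00085457,  0.00148078,
        0.00057129]), 'joint_efforts': array([ 8.49857752e-04, -3.93644035e+01, -3.70194519e+01,  4.43093541e-05,
        6.60609832e-03,  3.93789108e-06]), 'tool_pos': array([0.137893  , 0.60895514, 0.23004392]), 'tool_rot': array([-2.31083360e-04,  1.11161103e-01,  9.93801863e-01, -1.00627500e-03]), 'contact_force': array([-0.27329284, -0.11363663, -0.05990877]), 'ft_torque': array([0.04825214, 0.00246748, 0.00746344]), 'grasp_force': 0.0, 'gripper_width': 0.9982951937354069}
scene [[588.0393558063996, 0.0, 315.622216726173], [0.0, 588.0393558063996, 239.33424301547765], [0.0, 0.0, 1.0]] [1.181 0.299 1.144] [-0.48 -0.25 -0.84]
side [[518.6308444368602, 0.0, 311.14698610430884], [0.0, 518.6308444368602, 238.98096982836688], [0.0, 0.0, 1.0]] [0.468 0.714 0.863] [ 0.09 -0.67 -0.74]
```

View pics/scene0.png

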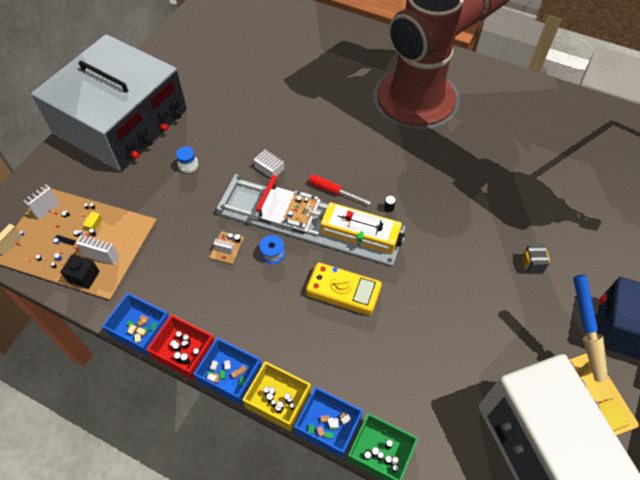

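View pics/side0.png

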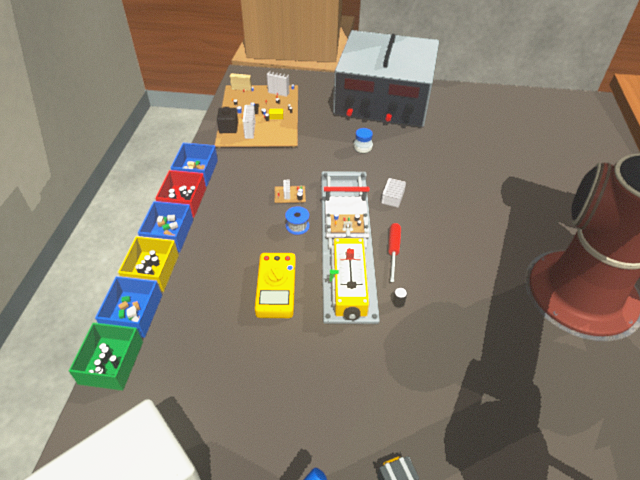

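The tester lies along world y, with its housing at about (350,278) and red bar at (346,189) in the side view. The red marker tab is at (350,254) and the green flag at (334,273). Next I measure these in both views.

```bash
cat > m.py <<'E'
from h import *
def blobs(c,kind,roi):
    hsv=cv2.cvtColor(c["frame"],cv2.COLOR_BGR2HSV)
    H,S,V=[hsv[...,i].astype(int) for i in range(3)]
    m={"red":((H<6)|(H>172))&(S>160)&(V>80),"green":(H>45)&(H<80)&(S>120)&(V>60),"yel":(H>22)&(H<34)&(S>150)&(V>100),"blk":(V<50)}[kind].astype(np.uint8)
    x0,y0,x1,y1=roi; z=np.zeros_like(m); z[y0:y1,x0:x1]=m[y0:y1,x0:x1]
    n,l,st,ce=cv2.connectedComponentsWithStats(z)
    return [(st[i].tolist(),ce[i].round(2).tolist(),np.argwhere(l==i)[:,::-1]) for i in range(1,n) if st[i][4]>5]
E
python3 - <<'E'
from m import *
for n,roi,crop in(("side",(310,165,385,330),(315,160,390,330)),("scene",(210,165,410,265),(210,160,410,270))):
    c=manip.grab_frame(n)
    for k in("red","green","yel","blk"):
        for st,ce,pts in blobs(c,k,roi):
            z={"red":.068,"green":.059,"yel":.056,"blk":.062}[k]
            r=cv2.minAreaRect(pts.astype(np.float32))
            print(n,k,st,ce,onz(c,ce,z).round(4),np.round(r[1],1),round(r[2],1))
    x0,y0,x1,y1=crop; f=c["frame"][y0:y1,x0:x1]
    k=590//f.shape[0] if n=="side" else 4
    f=cv2.resize(f,None,fx=k,fy=k,interpolation=cv2.INTER_CUBIC); cv2.imwrite(f"pics/{n}1.png",f)
E
```

```text
side red [324, 187, 45, 5, 180] [346.44, 188.57] [ 0.5088 -0.1727  0.068 ] [ 4. 44.] 90.0
side red [347, 249, 7, 11, 63] [349.75, 253.59] [0.4842 0.0219 0.068 ] [10.  6.] 90.0
side green [330, 270, 8, 11, 51] [332.55, 273.37] [0.5136 0.0704 0.059 ] [10.  7.] 90.0
side yel [334, 238, 35, 78, 746] [350.71, 283.6] [0.4758 0.0885 0.056 ] [77.9 32.4] 88.3
scene red [256, 175, 21, 37, 181] [266.3, 191.76] [ 0.5109 -0.1731  0.068 ] [ 5.4 38.9] 26.6
scene red [309, 175, 33, 20, 328] [324.33, 184.06] [ 0.431  -0.0649  0.068 ] [32.8 10.5] 23.2
scene red [346, 211, 7, 10, 40] [348.8, 215.25] [0.4844 0.0227 0.068 ] [4.7 8.5] 18.4
scene green [358, 232, 5, 11, 42] [360.12, 236.52] [0.5186 0.0668 0.059 ] [10.  4.] 90.0
scene yel [322, 203, 37, 31, 170] [331.76, 217.29] [ 0.499 -0.012  0.056] [38.2 22.7] 16.4
scene yel [363, 220, 38, 25, 190] [390.19, 233.52] [0.4796 0.1219 0.056 ] [34.  23.4] 13.1
scene yel [317, 263, 7, 2, 9] [319.89, 263.78] [0.6185 0.0186 0.056 ] [6. 1.] -0.0
scene blk [314, 187, 8, 4, 9] [317.22, 188.44] [ 0.4456 -0.0758  0.062 ] [7.6 0.9] 26.6
scene blk [326, 192, 10, 4, 11] [330.18, 193.45] [ 0.445  -0.0428  0.062 ] [9.5 0.9] 18.4
scene blk [383, 202, 12, 10, 75] [388.08, 207.25] [0.4205 0.0908 0.062 ] [10.3  8.6] 12.5
scene blk [259, 219, 11, 4, 15] [264.0, 220.73] [ 0.5794 -0.1405  0.062 ] [10.4  1.2] 15.9
scene blk [378, 224, 4, 6, 18] [379.72, 226.83] [0.4777 0.0953 0.062 ] [5. 3.] 90.0
scene blk [293, 229, 11, 4, 15] [297.47, 230.67] [ 0.569  -0.0617  0.062 ] [10.4  1.2] 15.9
scene blk [397, 234, 7, 12, 43] [399.47, 239.58] [0.4887 0.1471 0.062 ] [ 3.8 12. ] 16.7
scene blk [235, 239, 5, 3, 9] [237.22, 240.22] [ 0.6505 -0.167   0.062 ] [1.7 4.1] 76.0
scene blk [270, 243, 4, 4, 13] [271.38, 244.62] [ 0.6266 -0.0952  0.062 ] [3. 3.] 90.0
```

View pics/scene1.png

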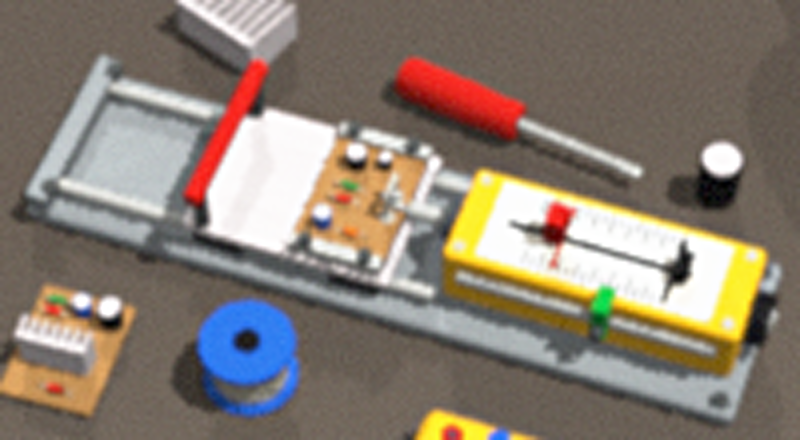

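The crop shows the marker tab (red, left end of the scale), the black pointer at zero at right, and the green flag between them on the near side. I move to a hover over the housing, with the fingers shut and turned to the tester.

play_rows:
  series:
    - [[0.018, -0.034, 0, 0, 0, -4, 0], [0.018, -0.034, 0, 0, 0, -4, 0], [0.018, -0.034, 0, 0, 0, -4, 0], [0.018, -0.034, 0, 0, 0, -4, 0], [0.018, -0.034, 0, 0, 0, -4, 0], [0.018, -0.034, 0, 0, 0, -4, 0], [0.018, -0.034, 0, 0, 0, -4, 0], [0.018, -0.034, 0, 0, 0, -4, 0], [0.018, -0.034, 0, 0, 0, -4, 0]]

```text
time: 1.1
tool_pos: [0.3004, 0.3021, 0.2312]
tool_rot: [0.0, 0.414, 0.91, 0.0]
contact_force: [1.5, 0.8, 0.2]
gripper_width: -0.003
grasp_force: 0.0
```

play_rows:
  series:
    - [[0.02, -0.034, 0, 0, 0, -4, 0], [0.02, -0.034, 0, 0, 0, -4, 0], [0.02, -0.034, 0, 0, 0, -4, 0], [0.02, -0.034, 0, 0, 0, -4, 0], [0.02, -0.034, 0, 0, 0, -4, 0], [0.02, -0.034, 0, 0, 0, -4, 0], [0.02, -0.034, 0, 0, 0, -4, 0], [0.02, -0.034, 0, 0, 0, -4, 0], [0.02, -0.034, 0, 0, 0, -2, 0], [0, 0, 0, 0, 0, 0, 0]]

```text
time: 2.1
tool_pos: [0.4813, -0.0058, 0.231]
tool_rot: [0.0, 0.663, 0.749, -0.001]
contact_force: [-0.3, -0.4, -0.2]
gripper_width: 0.005
grasp_force: 0.0
```

```bash
python3 - <<'E'
from h import *
s=manip.state(); print(s["time"],s["tool_pos"],s["tool_rot"],s["joint_pos"],s["contact_force"],s["gripper_width"])
c=manip.grab_frame("wrist"); cv2.imwrite("pics/w1.png",c["frame"]); print(c["mtx"].tolist(),-c["R"].T@c["t"],c["R"][2])
E
```

```text
2.1 [ 0.48131479 -0.00583031  0.23104625] [ 2.34234397e-04  6.63115871e-01  7.48516545e-01 -5.17799994e-04] [-1.66217612e-01 -3.02021359e-01  1.93688877e+00 -1.12875631e-03
  1.50687707e+00 -2.86993761e-01] [-0.28012615 -0.40588564 -0.19003307] 0.004637382176243155
[[371.64829954431775, 0.0, 321.04332185361585], [0.0, 371.64829954431775, 241.21626554802862], [0.0, 0.0, 1.0]] [0.4720131  0.07496171 0.37413328] [ 0.03796128 -0.31814319 -0.94728235]
```

View pics/w1.png

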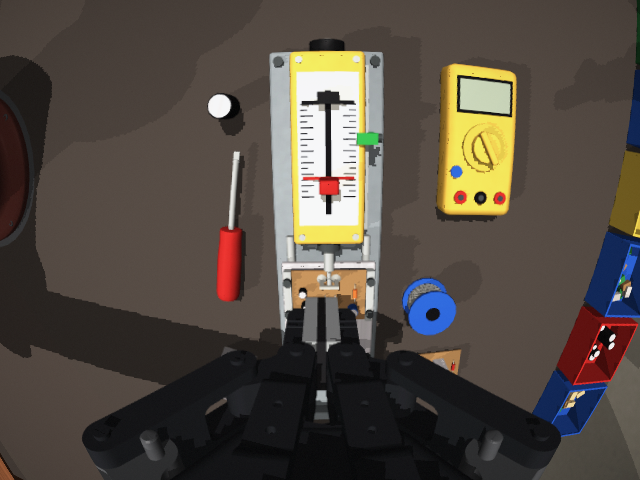

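The wrist view is square to the tester: needle near row 102, flag at (369,139), tab at (329,187) with its red edge line near row 179. Now I turn these into positions.

```bash
cat > w.py <<'E'
from m import *
def wz(c,uv,z):
    n=cv2.fisheye.undistortPoints(np.array([[uv]],float),c["mtx"],np.zeros(4))[0,0]
    d=c["R"].T@np.array([n[0],n[1],1]); o=-c["R"].T@c["t"]; return o+d*(z-o[2])/d[2]
def look(c,roi=(260,30,390,360)):
    out={}
    for k,z in(("green",.060),("red",.080),("blk",.062),("yel",.056)):
        for st,ce,p in blobs(c,k,roi):
            print(k,st,ce,wz(c,ce,z).round(4))
E
python3 - <<'E'
from w import *
c=manip.grab_frame("wrist"); look(c)
f=c["frame"]
# housing axis: yellow left/right edges by row
hsv=cv2.cvtColor(f,cv2.COLOR_BGR2HSV); y=(abs(hsv[...,0].astype(int)-28)<7)&(hsv[...,1]>130)
L=[];R=[]
for r in range(60,125,4):
    cs=np.where(y[r,270:400])[0]+270; L.append(wz(c,(cs[0]-.5,r),.056)[:2]); R.append(wz(c,(cs[-1]+.5,r),.056)[:2])
for E in(L,R):
    v=cv2.fitLine(np.array(E,np.float32),cv2.DIST_L2,0,.01,.01).ravel(); print(v.round(4),np.degrees(np.arctan2(v[1],v[0])))
print("pix cols: dark/ red rows")
for col in(312,316,343,347): 
    print(col,[(r,f[r,col].tolist()) for r in range(97,108)])
    print(col,[(r,f[r,col].tolist()) for r in range(175,184)])
print([(r,f[r,366].tolist()) for r in range(130,149)]);
E
```

```text
green [358, 135, 22, 13, 256] [368.44, 141.02] [0.5123 0.0646 0.06  ]
red [305, 179, 50, 18, 408] [330.49, 186.26] [0.4847 0.0252 0.08  ]
blk [310, 41, 36, 12, 391] [327.91, 46.88] [0.4686 0.1393 0.062 ]
blk [303, 93, 52, 85, 687] [328.96, 122.23] [0.4774 0.0758 0.062 ]
blk [327, 197, 5, 19, 80] [329.28, 205.9] [0.4867 0.0049 0.062 ]
blk [338, 247, 3, 5, 11] [339.36, 248.82] [ 0.5007 -0.033   0.062 ]
blk [286, 281, 6, 4, 7] [288.86, 282.0] [ 0.4588 -0.0711  0.062 ]
blk [367, 280, 6, 4, 6] [369.5, 281.0] [ 0.533 -0.061  0.062]
blk [300, 290, 7, 5, 25] [303.08, 291.8] [ 0.473  -0.0795  0.062 ]
blk [260, 298, 130, 62, 4051] [322.86, 338.76] [ 0.4979 -0.1295  0.062 ]
blk [366, 312, 8, 8, 48] [369.5, 315.5] [ 0.5395 -0.0975  0.062 ]
yel [292, 54, 72, 192, 3425] [324.64, 141.94] [0.476  0.0586 0.056 ]
[ 0.119  -0.9929  0.443   0.098 ] -83.163765
[ 0.1388 -0.9903  0.5032  0.1057] -82.02007
pix cols: dark/ red rows
312 [(97, [248, 246, 246]), (98, [248, 246, 246]), (99, [248, 246, 246]), (100, [247, 246, 246]), (101, [243, 247, 246]), (102, [227, 232, 232]), (103, [114, 118, 118]), (104, [33
[... 1432 characters left out ...]
7, 25, 26]), (106, [54, 53, 54]), (107, [147, 148, 150])]
347 [(175, [205, 216, 220]), (176, [118, 124, 127]), (177, [200, 212, 216]), (178, [225, 233, 242]), (179, [74, 81, 209]), (180, [41, 44, 215]), (181, [49, 53, 211]), (182, [124, 132, 135]), (183, [237, 243, 245])]
[(130, [100, 131, 144]), (131, [99, 131, 145]), (132, [98, 130, 146]), (133, [123, 150, 164]), (134, [142, 166, 176]), (135, [117, 185, 132]), (136, [85, 200, 60]), (137, [86, 200, 60]), (138, [87, 201, 61]), (139, [86, 200, 60]), (140, [86, 201, 60]), (141, [86, 200, 60]), (142, [86, 201, 61]), (143, [84, 200, 60]), (144, [85, 200, 61]), (145, [85, 200, 60]), (146, [81, 190, 58]), (147, [75, 149, 72]), (148, [69, 84, 93])]
```

```bash
python3 - <<'E'
from w import *
c=manip.grab_frame("wrist")
u=np.array([-np.sin(np.radians(7.2)),np.cos(np.radians(7.2)),0]); v=np.array([-u[1],u[0],0])
P={"needle":((329,104.3),.062),"flag":((368.4,141),.060),"markline":((329,180.2),.060),"tabtop":((329,187),.08)}
for k,(uv,z) in P.items():
    X=wz(c,uv,z); print(k,X.round(4),"u",round(X@u,4),"v",round(X@v,4))
for n in("side","scene"):
    c=manip.grab_frame(n)
    for q in blobs(c,"green",(310,165,410,330)): print(n,"flag",q[0],onz(c,q[1],.056)@u,onz(c,q[1],.06)@u)
    for q in blobs(c,"blk",(310,165,410,300)): print(n,"blk",q[0],q[1],(onz(c,q[1],.062)@u).round(4))
    for q in blobs(c,"red",(250,165,380,300)): print(n,"red",q[0],q[1],onz(c,q[1],.066).round(4),(onz(c,q[1],.066)@u).round(4))
E
```

```text
needle [0.4749 0.0919 0.062 ] u 0.0317 v -0.4827
flag [0.5117 0.0658 0.06  ] u 0.0011 v -0.5159
markline [0.4831 0.028  0.06  ] u -0.0328 v -0.4828
tabtop [0.483  0.0256 0.08  ] u -0.0351 v -0.4824
side flag [330, 270, 8, 11, 51] 0.0030804710005202704 0.0062871347522401155
side red [324, 187, 45, 4, 145] [344.72, 188.77] [ 0.5127 -0.1737  0.066 ] -0.2366
side red [347, 249, 7, 11, 62] [349.66, 253.66] [0.4844 0.0203 0.066 ] -0.0405
scene flag [358, 232, 5, 11, 42] 0.0008630907959861136 0.0014061427453409864
scene blk [384, 202, 11, 10, 73] [388.18, 207.15] 0.0375
scene blk [378, 224, 4, 6, 18] [379.72, 226.83] 0.0347
scene blk [397, 234, 6, 12, 42] [399.38, 239.69] 0.0846
scene red [257, 175, 20, 37, 169] [266.33, 191.75] [ 0.5096 -0.174   0.066 ] -0.2365
scene red [309, 175, 32, 20, 328] [324.16, 184.04] [ 0.4297 -0.066   0.066 ] -0.1193
scene red [346, 211, 7, 10, 41] [348.76, 215.32] [0.4833 0.0222 0.066 ] -0.0385
scene red [321, 267, 4, 4, 9] [322.44, 268.56] [0.6316 0.0312 0.066 ] -0.0482
scene red [314, 284, 4, 4, 10] [315.6, 285.4] [0.6737 0.0366 0.066 ] -0.0482
```

play_rows:
  series:
    - [[0.006, 0.001, -0.027, 0, 0, 0, 0], [0, 0, -0.027, 0, 0, 0, 0], [0, 0, -0.027, 0, 0, 0, 0], [0, 0, -0.027, 0, 0, 0, 0], [0, 0, -0.027, 0, 0, 0, 0], [0, 0, -0.027, 0, 0, 0, 0], [0, 0, -0.002, 0, 0, 0, 0], [0, 0, 0, 0, 0, 0, 0]]

```text
time: 3.15
tool_pos: [0.4855, -0.0006, 0.0672]
tool_rot: [-0.0, 0.661, 0.751, -0.0]
contact_force: [-0.0, 1.1, 0.3]
gripper_width: -0.0
grasp_force: 0.0
```

play_rows:
  series:
    - [[-0.0006, 0.005, 0, 0, 0, 0, 0], [-0.0006, 0.005, 0, 0, 0, 0, 0], [-0.0006, 0.005, 0, 0, 0, 0, 0], [-0.0006, 0.005, 0, 0, 0, 0, 0], [-0.0006, 0.005, 0, 0, 0, 0, 0], [-0.0006, 0.005, 0, 0, 0, 0, 0], [-0.0006, 0.005, 0, 0, 0, 0, 0], [-0.0006, 0.005, 0, 0, 0, 0, 0], [-0.0006, 0.005, 0, 0, 0, 0, 0], [0, 0, 0, 0, 0, 0, 0]]

```text
time: 4.15
tool_pos: [0.4804, 0.0442, 0.0671]
tool_rot: [-0.0, 0.661, 0.751, -0.0]
contact_force: [-0.1, -0.8, -0.0]
gripper_width: 0.001
grasp_force: 0.0
```

play_rows:
  series:
    - [[-0.0006, 0.005, 0, 0, 0, 0, 0], [-0.0006, 0.005, 0, 0, 0, 0, 0], [-0.0006, 0.005, 0, 0, 0, 0, 0], [-0.0006, 0.005, 0, 0, 0, 0, 0], [0, 0, 0, 0, 0, 0, 0]]

```text
time: 4.65
tool_pos: [0.4782, 0.0643, 0.0672]
tool_rot: [-0.0, 0.661, 0.751, 0.0]
contact_force: [0.3, 0.5, 0.2]
gripper_width: 0.001
grasp_force: 0.0
```

```bash
python3 - <<'E'
from w import *
c=manip.grab_frame("wrist"); cv2.imwrite("pics/w2.png",c["frame"])
E
```

```text
(no output)
```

View pics/w2.png

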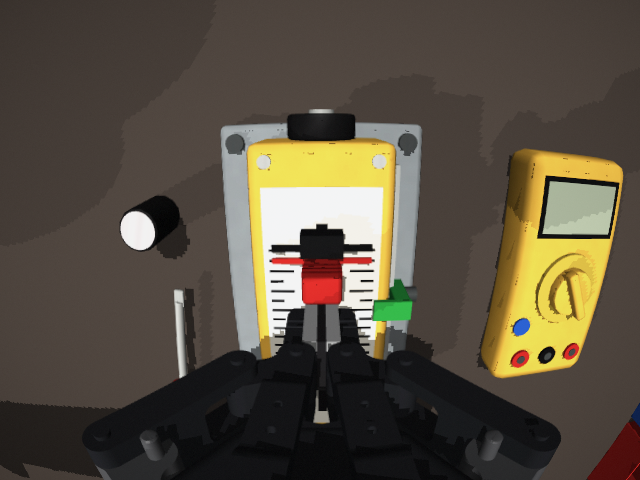

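The marker's red line (row 261) is just short of the needle (row 247), so I creep the last millimetres while watching the force.

play_rows:
  series:
    - [[-0.0002, 0.0015, 0, 0, 0, 0, 0], [-0.0002, 0.0015, 0, 0, 0, 0, 0], [0, 0, 0, 0, 0, 0, 0], [0, 0, 0, 0, 0, 0, 0]]

```text
time: 5.1
tool_pos: [0.4779, 0.0666, 0.0673]
tool_rot: [-0.0, 0.661, 0.75, 0.0]
contact_force: [-0.5, 0.1, 0.6]
gripper_width: -0.001
grasp_force: 0.0
```

play_rows:
  series:
    - [[-0.0001, 0.001, 0, 0, 0, 0, 0], [0, 0, 0, 0, 0, 0, 0]]

```text
time: 5.3
tool_pos: [0.4778, 0.0675, 0.0673]
tool_rot: [0.0, 0.661, 0.75, -0.0]
contact_force: [-0.2, -1.2, -0.3]
gripper_width: -0.001
grasp_force: 0.3
```

```bash
python3 - <<'E'
from w import *
c=manip.grab_frame("wrist"); cv2.imwrite("pics/w3.png",cv2.resize(c["frame"][200:320,230:430],None,fx=4,fy=4))
u=np.array([-np.sin(np.radians(7.2)),np.cos(np.radians(7.2)),0])
f=c["frame"]
for col in(285,360): print([(r,f[r,col].tolist()) for r in range(242,264)])
print(manip.state()["contact_force"])
E
```

```text
[(242, [245, 244, 244]), (243, [244, 244, 244]), (244, [245, 244, 244]), (245, [245, 245, 244]), (246, [245, 245, 244]), (247, [245, 245, 244]), (248, [245, 244, 244]), (249, [244, 244, 244]), (250, [240, 243, 244]), (251, [188, 200, 204]), (252, [14, 12, 13]), (253, [20, 18, 19]), (254, [19, 18, 18]), (255, [19, 17, 19]), (256, [20, 19, 19]), (257, [20, 19, 20]), (258, [21, 19, 21]), (259, [33, 36, 181]), (260, [41, 45, 221]), (261, [44, 48, 228]), (262, [43, 47, 227]), (263, [43, 47, 227])]
[(242, [235, 241, 243]), (243, [234, 241, 243]), (244, [234, 241, 243]), (245, [234, 241, 243]), (246, [234, 241, 243]), (247, [234, 241, 243]), (248, [234, 241, 243]), (249, [234, 241, 243]), (250, [216, 227, 230]), (251, [139, 149, 153]), (252, [13, 12, 12]), (253, [18, 17, 16]), (254, [16, 16, 16]), (255, [16, 16, 16]), (256, [17, 18, 16]), (257, [17, 16, 16]), (258, [19, 21, 77]), (259, [35, 38, 189]), (260, [38, 41, 207]), (261, [37, 41, 206]), (262, [37, 40, 206]), (263, [44, 49, 199])]
[-0.02375998 -0.18948283 -0.00494749]
```

play_rows:
  series:
    - [[-0.0001, 0.0008, 0, 0, 0, 0, 0], [0, 0, 0, 0, 0, 0, 0], [0, 0, 0, 0, 0, 0, 0]]

```text
time: 5.65
tool_pos: [0.4778, 0.0677, 0.0673]
tool_rot: [0.0, 0.661, 0.75, -0.0]
contact_force: [0.3, -4.4, -0.1]
gripper_width: -0.0
grasp_force: 2.4
```

play_rows:
  series:
    - [[-0.0001, 0.0008, 0, 0, 0, 0, 0], [0, 0, 0, 0, 0, 0, 0], [0, 0, 0, 0, 0, 0, 0]]

```text
time: 5.95
tool_pos: [0.4778, 0.0678, 0.0674]
tool_rot: [0.001, 0.661, 0.75, -0.001]
contact_force: [0.6, -7.3, -0.8]
gripper_width: -0.002
grasp_force: 3.9
```

```bash
python3 - <<'E'
from w import *
c=manip.grab_frame("wrist"); f=c["frame"]
for col in(285,360): print([(r,f[r,col].tolist()) for r in range(248,268)])
print(manip.state()["contact_force"])
E
```

```text
[(248, [245, 245, 244]), (249, [245, 245, 244]), (250, [245, 245, 244]), (251, [221, 222, 222]), (252, [98, 104, 107]), (253, [17, 15, 16]), (254, [19, 17, 18]), (255, [21, 20, 19]), (256, [20, 18, 20]), (257, [20, 19, 19]), (258, [20, 19, 19]), (259, [26, 28, 107]), (260, [38, 42, 205]), (261, [43, 48, 228]), (262, [44, 47, 228]), (263, [43, 47, 228]), (264, [75, 82, 214]), (265, [124, 134, 173]), (266, [162, 171, 173]), (267, [223, 226, 226])]
[(248, [234, 241, 244]), (249, [234, 241, 243]), (250, [234, 241, 243]), (251, [192, 204, 209]), (252, [48, 51, 52]), (253, [15, 15, 15]), (254, [17, 17, 16]), (255, [17, 18, 18]), (256, [18, 17, 16]), (257, [18, 17, 16]), (258, [17, 16, 17]), (259, [29, 32, 140]), (260, [35, 39, 194]), (261, [37, 41, 207]), (262, [38, 41, 207]), (263, [38, 41, 207]), (264, [92, 100, 194]), (265, [147, 158, 162]), (266, [168, 179, 183]), (267, [222, 231, 234])]
[-0.03149128 -6.89607598 -0.64247214]
```

Firm contact at 7 N with no further motion: the marker is back at zero. I back off, rise and re-measure zero and flag from above.

play_rows:
  series:
    - [[0.0005, -0.004, 0, 0, 0, 0, 0], [0.001, -0.008, 0, 0, 0, 0, 0], [0.001, -0.01, 0.01, 0, 0, 0, 0], [0.001, -0.01, 0.02, 0, 0, 0, 0], [0.001, -0.01, 0.03, 0, 0, 0, 0], [0, 0, 0.03, 0, 0, 0, 0], [0, 0, 0, 0, 0, 0, 0]]

```text
time: 6.7
tool_pos: [0.4855, 0.0262, 0.1635]
tool_rot: [0.004, 0.661, 0.75, 0.003]
contact_force: [0.9, 0.3, 0.5]
gripper_width: -0.002
grasp_force: 0.0
```

```bash
python3 - <<'E'
from w import *
c=manip.grab_frame("wrist"); f=c["frame"]
print(manip.state()["tool_pos"],-c["R"].T@c["t"])
look(c,(250,30,430,300))
x0,y0=230,80
cv2.imwrite("pics/w3.png",cv2.resize(f[80:280,230:440],None,fx=3,fy=3,interpolation=cv2.INTER_NEAREST))
E
```

```text
[0.48413898 0.0264477  0.16092099] [0.47431216 0.10684349 0.30649104]
green [352, 177, 27, 20, 447] [365.43, 188.06] [0.5122 0.0655 0.06  ]
red [283, 146, 66, 22, 658] [315.65, 154.37] [0.4759 0.0857 0.08  ]
blk [293, 61, 45, 16, 657] [315.19, 68.56] [0.4688 0.1403 0.062 ]
blk [284, 129, 65, 18, 555] [316.52, 139.7] [0.4754 0.0938 0.062 ]
blk [340, 160, 10, 1, 10] [344.5, 160.0] [0.4953 0.0828 0.062 ]
blk [313, 168, 7, 110, 654] [316.5, 220.1] [0.4821 0.0396 0.062 ]
blk [344, 182, 6, 1, 6] [346.5, 182.0] [0.4987 0.0683 0.062 ]
blk [291, 245, 8, 1, 8] [294.5, 245.0] [0.469  0.0199 0.062 ]
blk [318, 298, 7, 2, 14] [321.0, 298.5] [ 0.4926 -0.0194  0.062 ]
yel [269, 78, 91, 222, 4352] [309.9, 157.27] [0.4725 0.0811 0.056 ]
yel [355, 197, 6, 1, 6] [357.5, 197.0] [0.5083 0.0579 0.056 ]
```

View pics/w3.png

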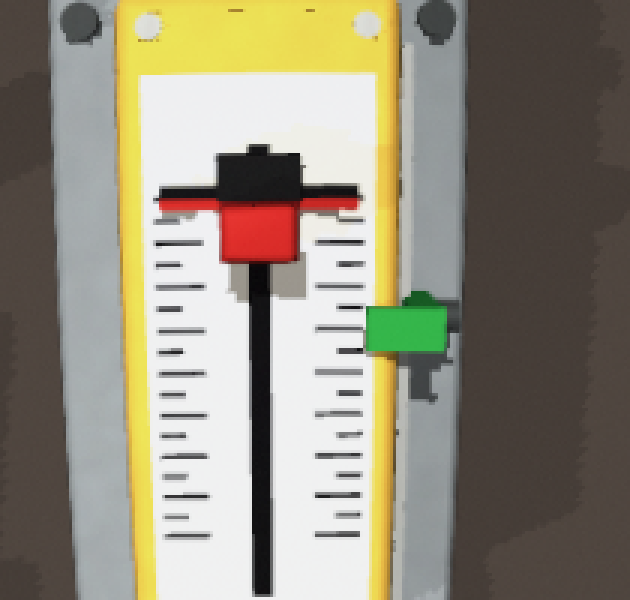

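The marker lies against the needle at zero (crop row 198), and the flag (crop rows 307–351) is centred on the 30 mm tick. With its height parallax that is a target of about 29.4 mm. Now to the pull bar gap.

play_rows:
  series:
    - [[0.003, -0.0245, 0, 0, 0, 0, 0], [0.003, -0.0245, 0, 0, 0, 0, 0], [0.003, -0.0245, 0, 0, 0, 0, 0], [0.003, -0.0245, 0, 0, 0, 0, 0], [0.003, -0.0245, 0, 0, 0, 0, 0], [0.003, -0.0245, 0, 0, 0, 0, 0], [0.003, -0.0245, 0, 0, 0, 0, 0], [0, 0, 0, 0, 0, 0, 0], [0, 0, 0, 0, 0, 0, 0]]

```text
time: 7.65
tool_pos: [0.5024, -0.1442, 0.1562]
tool_rot: [-0.001, 0.661, 0.75, -0.0]
contact_force: [0.2, -0.1, -0.5]
gripper_width: -0.001
grasp_force: 0.0
```

```bash
python3 - <<'E'
from w import *
s=manip.state(); print(s["tool_pos"],s["tool_rot"],s["contact_force"])
c=manip.grab_frame("side"); f=c["frame"]
cv2.imwrite("pics/s4.png",cv2.resize(f[150:300,270:430],None,fx=4,fy=4,interpolation=cv2.INTER_CUBIC))
c=manip.grab_frame("wrist"); f=c["frame"]
cv2.imwrite("pics/w4.png",f)
E
```

```text
[ 0.50239155 -0.14419375  0.15624004] [-1.19237950e-03  6.61487590e-01  7.49955163e-01 -7.16991386e-06] [ 0.20443288 -0.05842354 -0.50450393]
```

View pics/w4.png

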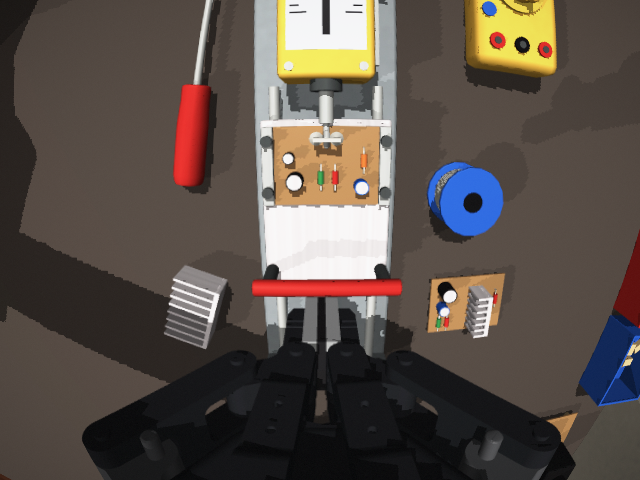

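The wrist view shows the bar at row 288 (cols 253–402) and the board's near edge at row 205. I compute where the gap lies relative to the TCP.

```bash
python3 - <<'E'
from w import *
c=manip.grab_frame("wrist")
a=np.radians(7.2);u=np.array([-np.sin(a),np.cos(a),0]); v=np.array([-u[1],u[0],0])
for n,uv,z in(("barL",(254,288),.066),("barR",(401,288),.066),("bar+x edge",(328,280),.067),("bar-x",(328,296),.069),("board",(328,205),.045),("board",(328,205),.055)):
    X=wz(c,uv,z); print(n,X.round(4),(X@u).round(4),(X@v).round(4))
p=manip.state()["tool_pos"]; print(p@u,p@v)
E
```

```text
barL [ 0.46   -0.1815  0.066 ] -0.2377 -0.4337
barR [ 0.5631 -0.1685  0.066 ] -0.2377 -0.5375
bar+x edge [ 0.5108 -0.1679  0.067 ] -0.2306 -0.4857
bar-x [ 0.5123 -0.1792  0.069 ] -0.242 -0.4858
board [ 0.5049 -0.1207  0.045 ] -0.1831 -0.4857
board [ 0.5044 -0.1185  0.055 ] -0.1808 -0.4856
-0.2052874484995374 -0.4807999649681824
```

play_rows:
  series:
    - [[0.004, -0.0015, -0.02, 0, 0, 0, 0], [0, 0, -0.02, 0, 0, 0, 0], [0, 0, -0.02, 0, 0, 0, 0], [0, 0, -0.02, 0, 0, 0, 0], [0, 0, -0.02, 0, 0, 0, 0], [0, 0, -0.009, 0, 0, 0, 0], [0, 0, 0, 0, 0, 0, 0], [0, 0, 0, 0, 0, 0, 0]]

```text
time: 8.6
tool_pos: [0.5076, -0.1457, 0.049]
tool_rot: [0.0, 0.661, 0.751, 0.0]
contact_force: [-0.9, -0.4, 1.0]
gripper_width: 0.001
grasp_force: 0.0
```

play_rows:
  series:
    - [[0.0003, -0.002, 0, 0, 0, 0, 0], [0.0003, -0.002, 0, 0, 0, 0, 0], [0.0003, -0.002, 0, 0, 0, 0, 0], [0.0003, -0.002, 0, 0, 0, 0, 0], [0.0003, -0.002, 0, 0, 0, 0, 0], [0, 0, 0, 0, 0, 0, 0], [0, 0, 0, 0, 0, 0, 0]]

```text
time: 9.3
tool_pos: [0.5086, -0.156, 0.0483]
tool_rot: [-0.0, 0.661, 0.75, -0.0]
contact_force: [-0.7, 0.0, -1.0]
gripper_width: -0.001
grasp_force: 0.0
```

play_rows:
  series:
    - [[0.0001, -0.001, 0, 0, 0, 0, 0], [0, 0, 0, 0, 0, 0, 0]]

```text
time: 9.5
tool_pos: [0.5086, -0.1564, 0.0482]
tool_rot: [-0.0, 0.661, 0.75, 0.0]
contact_force: [0.3, 2.1, 1.0]
gripper_width: 0.004
grasp_force: 1.2
```

play_rows:
  series:
    - [[0.0001, -0.001, 0, 0, 0, 0, 0], [0, 0, 0, 0, 0, 0, 0]]

```text
time: 9.7
tool_pos: [0.5087, -0.1575, 0.0482]
tool_rot: [-0.0, 0.661, 0.75, 0.0]
contact_force: [-0.5, 3.6, 1.1]
gripper_width: 0.0
grasp_force: 1.7
```

play_rows:
  series:
    - [[0.0001, -0.001, 0, 0, 0, 0, 0], [0, 0, 0, 0, 0, 0, 0]]

```text
time: 9.9
tool_pos: [0.5088, -0.1587, 0.0482]
tool_rot: [-0.0, 0.661, 0.75, 0.0]
contact_force: [0.4, 3.2, 0.4]
gripper_width: -0.0
grasp_force: 1.8
```

play_rows:
  series:
    - [[0.0001, -0.001, 0, 0, 0, 0, 0], [0, 0, 0, 0, 0, 0, 0]]

```text
time: 10.1
tool_pos: [0.509, -0.1598, 0.0482]
tool_rot: [-0.0, 0.661, 0.75, 0.0]
contact_force: [0.2, 4.8, 0.1]
gripper_width: 0.001
grasp_force: 1.9
```

Contact at y ≈ −0.1563; the bar now follows. I pull at 20 mm/s.

play_rows:
  series:
    - [[0.0002, -0.002, 0, 0, 0, 0, 0], [0.0003, -0.002, 0, 0, 0, 0, 0], [0.0002, -0.002, 0, 0, 0, 0, 0], [0.0003, -0.002, 0, 0, 0, 0, 0], [0.0002, -0.002, 0, 0, 0, 0, 0], [0.0003, -0.002, 0, 0, 0, 0, 0], [0.0002, -0.002, 0, 0, 0, 0, 0], [0.0003, -0.002, 0, 0, 0, 0, 0], [0.0002, -0.001, 0, 0, 0, 0, 0], [0, 0, 0, 0, 0, 0, 0]]

```text
time: 11.1
tool_pos: [0.5111, -0.1761, 0.0482]
tool_rot: [-0.001, 0.661, 0.75, 0.001]
contact_force: [0.5, 8.1, 0.9]
gripper_width: -0.0
grasp_force: 3.6
```

play_rows:
  series:
    - [[0.0001, -0.001, 0, 0, 0, 0, 0], [0.0001, -0.001, 0, 0, 0, 0, 0], [0.0001, -0.001, 0, 0, 0, 0, 0], [0.0001, -0.001, 0, 0, 0, 0, 0], [0, 0, 0, 0, 0, 0, 0]]

```text
time: 11.6
tool_pos: [0.5116, -0.1798, 0.0482]
tool_rot: [-0.001, 0.661, 0.75, 0.001]
contact_force: [0.7, 8.2, 2.4]
gripper_width: 0.001
grasp_force: 4.2
```

```bash
python3 - <<'E'
from w import *
print(manip.state()["tool_pos"],manip.state()["contact_force"])
a=np.radians(7.2);u=np.array([-np.sin(a),np.cos(a),0])
for n in("side","scene"):
    c=manip.grab_frame(n); f=c["frame"]
    for k,z in(("red",.07),("green",.059),("blk",.064)):
        for q in blobs(c,k,(318,200,405,330)): print(n,k,q[0],q[1],(onz(c,q[1],z)@u).round(4))
    if n=="scene": A=f[195:260,310:410]
    else: B=f[220:320,315:390]
cv2.imwrite("pics/p5.png",np.vstack([cv2.resize(A,(460,299)),cv2.resize(B,(460,299))]) if 0 else np.hstack([cv2.resize(A,None,fx=4.5,fy=4.5,interpolation=cv2.INTER_CUBIC)[:290],cv2.resize(B,(217,290),interpolation=cv2.INTER_CUBIC)]))
E
```

```text
[ 0.51158364 -0.17975095  0.04815893] [0.69293166 8.15389513 2.38202751]
side red [389, 224, 12, 31, 291] [394.63, 238.18] -0.0808
side red [348, 263, 7, 8, 44] [350.68, 266.82] -0.0027
side green [330, 270, 8, 11, 51] [332.55, 273.37] 0.0055
scene red [363, 216, 8, 12, 49] [365.9, 220.29] 0.0019
scene red [321, 267, 4, 4, 9] [322.44, 268.56] -0.0475
scene green [358, 232, 5, 11, 42] [360.12, 236.52] 0.0013
scene blk [384, 202, 11, 10, 75] [388.17, 207.25] 0.0377
scene blk [367, 220, 5, 7, 22] [369.45, 223.73] 0.0112
scene blk [397, 234, 7, 12, 43] [399.4, 239.56] 0.0846
```

View pics/p5.png

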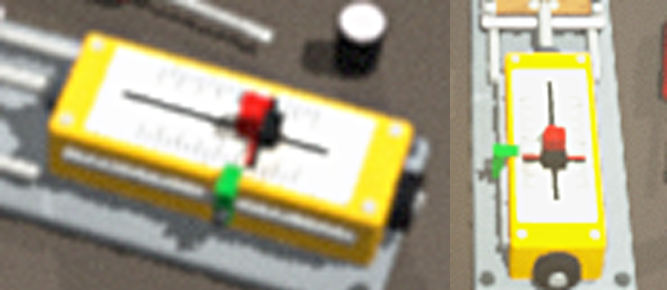

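The pointer is pulled about 23.6 mm, by both arm and camera. In both views the needle is just short of the flag (green at crop (228,190) and (503,155)). I go the last 5.8 mm slowly and hold.

play_rows:
  series:
    - [[0.0001, -0.001, 0, 0, 0, 0, 0], [0.0001, -0.001, 0, 0, 0, 0, 0], [0.0001, -0.001, 0, 0, 0, 0, 0], [0.0001, -0.001, 0, 0, 0, 0, 0], [0.0001, -0.001, 0, 0, 0, 0, 0], [0, 0, 0, 0, 0, 0, 0], [0, 0, 0, 0, 0, 0, 0]]

```text
time: 12.4
tool_pos: [0.5122, -0.1844, 0.0482]
tool_rot: [-0.001, 0.661, 0.75, 0.001]
contact_force: [0.7, 9.6, 1.6]
gripper_width: -0.002
grasp_force: 4.7
```

```bash
python3 - <<'E'
from w import *
print(manip.state()["tool_pos"],manip.state()["contact_force"])
a=np.radians(7.2);u=np.array([-np.sin(a),np.cos(a),0])
for n in("side","scene"):
    c=manip.grab_frame(n); f=c["frame"]
    for k,z in(("red",.07),("green",.059),("blk",.062)):
        for q in blobs(c,k,(325,200,384,300)): print(n,k,q[0],q[1],(onz(c,q[1],z)@u).round(4))
    if n=="scene": A=f[195:260,310:410]
    else: B=f[220:320,315:390]
cv2.imwrite("pics/p6.png",np.hstack([cv2.resize(A,None,fx=4.5,fy=4.5,interpolation=cv2.INTER_CUBIC)[:290],cv2.resize(B,(217,290),interpolation=cv2.INTER_CUBIC)]))
E
```

```text
[ 0.51220346 -0.18439744  0.04819578] [0.66405574 9.63847252 1.58854022]
side red [348, 261, 6, 8, 39] [350.56, 264.74] -0.008
side green [330, 270, 8, 11, 51] [332.55, 273.37] 0.0055
scene red [361, 215, 8, 11, 46] [363.87, 219.59] -0.0028
scene green [358, 232, 6, 12, 44] [360.2, 236.57] 0.0015
scene blk [365, 219, 5, 8, 22] [367.18, 222.95] 0.0056
```

View pics/p6.png

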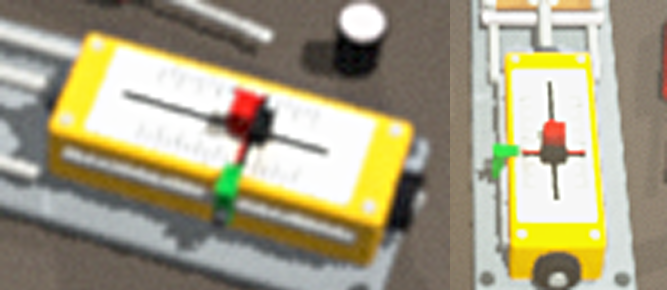

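The red needle line now runs straight into the green flag in both views, at about 28.4 mm. I add a touch to centre it, then hold for well over a second.

play_rows:
  series:
    - [[0.0001, -0.0008, 0, 0, 0, 0, 0], [0, 0, 0, 0, 0, 0, 0], [0, 0, 0, 0, 0, 0, 0], [0, 0, 0, 0, 0, 0, 0], [0, 0, 0, 0, 0, 0, 0], [0, 0, 0, 0, 0, 0, 0], [0, 0, 0, 0, 0, 0, 0], [0, 0, 0, 0, 0, 0, 0], [0, 0, 0, 0, 0, 0, 0], [0, 0, 0, 0, 0, 0, 0]]

```text
time: 13.5
tool_pos: [0.5123, -0.1851, 0.0482]
tool_rot: [-0.001, 0.661, 0.75, 0.001]
contact_force: [1.0, 9.9, 1.7]
gripper_width: -0.003
grasp_force: 4.9
```

play_rows:
  series:
    - [[0, 0, 0, 0, 0, 0, 0], [0, 0, 0, 0, 0, 0, 0], [0, 0, 0, 0, 0, 0, 0], [0, 0, 0, 0, 0, 0, 0], [0, 0, 0, 0, 0, 0, 0], [0, 0, 0, 0, 0, 0, 0], [0, 0, 0, 0, 0, 0, 0], [0, 0, 0, 0, 0, 0, 0]]

```text
time: 14.3
tool_pos: [0.5123, -0.1851, 0.0482]
tool_rot: [-0.001, 0.661, 0.75, 0.001]
contact_force: [1.2, 10.5, 1.4]
gripper_width: -0.002
grasp_force: 4.9
```

play_rows:
  series:
    - [[-0.0001, 0.001, 0, 0, 0, 0, 0], [-0.0002, 0.0015, 0, 0, 0, 0, 0], [-0.0002, 0.0015, 0, 0, 0, 0, 0], [-0.0002, 0.0015, 0, 0, 0, 0, 0], [-0.0002, 0.0015, 0, 0, 0, 0, 0], [-0.0002, 0.0015, 0, 0, 0, 0, 0], [-0.0002, 0.0015, 0, 0, 0, 0, 0], [-0.0002, 0.0015, 0, 0, 0, 0, 0], [-0.0002, 0.0015, 0, 0, 0, 0, 0], [-0.0002, 0.0015, 0, 0, 0, 0, 0]]

```text
time: 15.3
tool_pos: [0.5105, -0.1717, 0.0482]
tool_rot: [-0.0, 0.661, 0.75, 0.001]
contact_force: [1.5, 6.2, -1.1]
gripper_width: -0.0
grasp_force: 2.7
```

play_rows:
  series:
    - [[-0.0002, 0.0015, 0, 0, 0, 0, 0], [-0.0002, 0.0015, 0, 0, 0, 0, 0], [-0.0002, 0.0015, 0, 0, 0, 0, 0], [-0.0002, 0.0015, 0, 0, 0, 0, 0], [-0.0002, 0.0015, 0, 0, 0, 0, 0], [-0.0001, 0.001, 0, 0, 0, 0, 0], [-0.0001, 0.001, 0, 0, 0, 0, 0], [-0.0001, 0.001, 0, 0, 0, 0, 0], [0, 0, 0, 0, 0, 0, 0]]

```text
time: 16.2
tool_pos: [0.509, -0.1617, 0.0483]
tool_rot: [0.0, 0.661, 0.75, -0.0]
contact_force: [1.3, 3.5, -0.4]
gripper_width: 0.001
grasp_force: 1.7
```

play_rows:
  series:
    - [[-0.0001, 0.0007, 0, 0, 0, 0, 0], [-0.0001, 0.0007, 0, 0, 0, 0, 0], [-0.0001, 0.0007, 0, 0, 0, 0, 0], [-0.0001, 0.0007, 0, 0, 0, 0, 0], [-0.0001, 0.0007, 0, 0, 0, 0, 0], [-0.0001, 0.0007, 0, 0, 0, 0, 0], [-0.0001, 0.0007, 0, 0, 0, 0, 0], [-0.0001, 0.0007, 0, 0, 0, 0, 0], [-0.0001, 0.0007, 0, 0, 0, 0, 0], [0, 0, 0, 0, 0, 0, 0]]

```text
time: 17.2
tool_pos: [0.508, -0.1557, 0.0484]
tool_rot: [0.0, 0.661, 0.75, -0.0]
contact_force: [-0.6, -0.4, -0.3]
gripper_width: -0.001
grasp_force: 0.0
```

play_rows:
  series:
    - [[-0.0001, 0.001, 0, 0, 0, 0, 0], [-0.0002, 0.002, 0, 0, 0, 0, 0], [-0.0003, 0.003, 0, 0, 0, 0, 0], [-0.0003, 0.003, 0, 0, 0, 0, 0], [0, 0, 0, 0, 0, 0, 0], [0, 0, 0, 0, 0, 0, 0]]

```text
time: 17.8
tool_pos: [0.5072, -0.1462, 0.0483]
tool_rot: [0.0, 0.661, 0.75, -0.0]
contact_force: [-0.9, 0.4, 0.5]
gripper_width: -0.0
grasp_force: 0.0
```

The bar has left the fingers with no force. I lift clear and move over the housing for a final look.

play_rows:
  series:
    - [[0, 0, 0.01, 0, 0, 0, 0], [0, 0, 0.02, 0, 0, 0, 0], [0, 0, 0.03, 0, 0, 0, 0], [0, 0, 0.03, 0, 0, 0, 0], [0, 0, 0.02, 0, 0, 0, 0], [-0.004, 0.03, 0.01, 0, 0, 0, 0], [-0.004, 0.035, 0, 0, 0, 0, 0], [-0.004, 0.035, 0, 0, 0, 0, 0], [-0.004, 0.035, 0, 0, 0, 0, 0], [0, 0, 0, 0, 0, 0, 0]]

```text
time: 18.8
tool_pos: [0.4908, -0.0085, 0.1691]
tool_rot: [0.0, 0.659, 0.752, 0.001]
contact_force: [0.1, -1.0, 0.9]
gripper_width: -0.006
grasp_force: 0.0
```

```bash
python3 - <<'E'
from w import *
c=manip.grab_frame("wrist"); f=c["frame"]; print(manip.state()["tool_pos"])
look(c,(250,30,430,260))
cv2.imwrite("pics/w7.png",f)
E
```

```text
[ 0.49116022 -0.01013066  0.16910186]
green [353, 131, 27, 15, 394] [366.11, 137.88] [0.5123 0.0646 0.06  ]
red [285, 137, 65, 20, 600] [317.4, 144.98] [0.4804 0.0566 0.08  ]
blk [370, 46, 6, 5, 7] [372.14, 48.57] [0.5077 0.1259 0.062 ]
blk [285, 78, 65, 58, 803] [316.41, 95.43] [0.4755 0.0884 0.062 ]
blk [380, 140, 4, 3, 10] [381.3, 141.2] [0.5226 0.0641 0.062 ]
blk [314, 157, 6, 73, 410] [316.67, 191.46] [0.484  0.0237 0.062 ]
blk [336, 167, 8, 1, 8] [339.5, 167.0] [0.4971 0.0425 0.062 ]
blk [284, 181, 14, 1, 14] [290.5, 181.0] [0.4654 0.0287 0.062 ]
blk [339, 181, 11, 1, 11] [344.0, 181.0] [0.5015 0.0334 0.062 ]
blk [285, 209, 14, 1, 14] [291.5, 209.0] [0.4683 0.0092 0.062 ]
blk [339, 209, 11, 1, 11] [344.0, 209.0] [0.5044 0.0139 0.062 ]
yel [271, 31, 92, 229, 4764] [311.76, 130.96] [0.4754 0.0641 0.056 ]
```

View pics/w7.png

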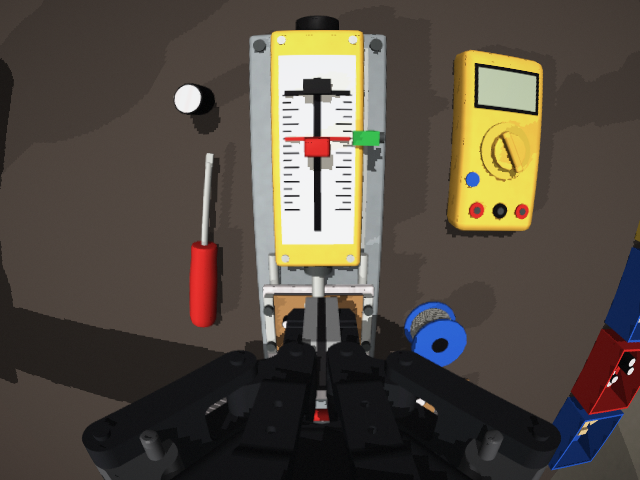

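The pointer is back at zero (row 93). The red line (row 138) is left level with the flag's middle (366,138), and the other things stand where they were.

```bash
python3 -c "
from plant import manip
print(manip.job_done())"
```

```text
the job is handed in; nothing more can be done
None
```

The job is handed in at about 19 s of the 61 s: marker reset to zero, pointer pulled about 29 mm to the flag and held for over 1.5 s, carriage eased home, and the red marker left showing the peak at the flag.

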